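# Slide the lens board home on its rails and swing the keeper over it

### The arm

A 7-joint arm with a two-finger parallel gripper is mounted at the origin on a cart in front of the work surface, level with it; the furniture and walls round the work are solid. World frame = base frame: x ahead of the robot, y to its left, z up, the work surface at z = 0. Lengths are in m, angles in rad, forces in N, time in s.
With the tool pointing down it reaches from about 0.35 to 0.9 m from the base axis. Payload 8.1 kg.
Tool frame: the origin (TCP) lies on the centre line of the jaws, within the pads' length; the fingertips stand 19 mm ahead of it and the grasp point (between the pads) is the TCP (arm.tip_reach is the distance from the TCP to the fingertips, in m); z points along the fingers, y is the line along which they close (so a half turn about z gives the same grasp; the last joint's range is limited). The gripper opens to 92 mm and grips with 3 to 60 N. Pads are 19 mm wide; open, the fingers measure 130 mm over their backs; the gripper's body (75 mm by 190 mm) begins 47 mm behind the grasp point.
Start: joints at [-1.426, 0.434, 0.025, 1.573, -0.012, 1.134, -0.075], TCP at [0.153, 0.606, 0.246] pointing down, gripper open.
Joint ranges: [-2.62, 2.62], [-0.44, 2.09], [-1.27, 1.32], [0.08, 2.57], [-1.32, 4.46], [0.12, 2], [-2.74, 2.74]. Speed limits (rad/s): [2.22, 2.22, 3.01, 3.01, 3.14, 3.14, 3.14].

### API

Orientations are given as a rotation vector (axis times angle).
In Python, from cell import arm gives the robot as it stands.
- The arm moves only by the tool arm_command, never from a script. Its argument "targets" is a list that holds one entry, the list of rows, each a list of 6 numbers: the shift along the tool's x, y, z in m, then the turn, a rotation vector about the tool's x, y, z in rad. A call has 1 to 10 rows; each row shifts and turns the commanded pose from where the row before left it, along the tool's axes as they then stand; what a row does not reach is not made up. A row lasts 1/8 s, in which the tool goes at most 62.5 mm and 10.7 degrees, less where a joint would pass 70% of its speed; a pose out of reach is approached as far as the arm can. A call with a gripper value outside its range is refused whole. "jaw" is the finger opening in m, from 0 to 0.0918, set as the call begins (left out, the last holds). The fingers move at their own pace and stop on an object; "newtons" is the grip in N (left out, the last holds). Time passes only in rows, so rows that do not move let the fingers close. It gives the time, the measured TCP pose, the force, the opening and the grip force at its end, in the units of the state.
- arm.observe(): the state, without advancing time (a new reading comes with each control period).
- arm.get_image(name): name is "scene" or "side" or "wrist"; returns a dict with "pixels" (384x512x3 uint8, red, green, blue), "z_map" (384x512 float32, m along the optical axis (not along the pixel's ray), 0 where there is no reading), "fx", "fy", "cx", "cy" (pixels), "xyz" and "rotation" of the camera in the world; the wrist camera has in their place "T_tool_cam" (4x4, takes a point from camera to tool coordinates, whose origin is the TCP and whose axes are the flange's). Camera axes: x right, y down, z forward; pixel columns grow to the right and rows downward; lengths in m; the calibration is good to about 2 mm. A picture is of the moment at which its call begins: read the wrist's pose just before it.
- arm.sign_off(): hands the job in; it is judged then, once.
The state is a dict: "clock": time; "joints": joint angles; "dq": joint speeds; "joint_efforts": joint torques, N m; "position": TCP position; "ee_rot": TCP orientation; "force": force on the tool from outside, world axes, zero at the start; "ft_torque": the same for the moment, N m; "width": opening from 0.0 (shut) to 1.0 (fully open); "gripper_force": force on a finger pad.
Only numpy, scipy, OpenCV 4.12 (cv2) and the standard library are available. Lean on these libraries where they do the work, as an engineer would, in place of code of your own. Each camera call takes 0.05 s, during which the arm holds its last target. There are 200 camera calls.

### The job

Using only the fingertips, push the lens board along its rails, lens end leading, until it drops into the locating notches and sits level in them. Then push the keeper's upright pin round until the flat bar lies square across the top of the board, against its stop. Do not lift the board or touch the lens mount, and leave the loose things beside the rails where they stand.

Things in the scene. Friction and masses are not known exactly. Their poses are not given: they have to be found in the camera images.
- fixture: Fixed metal rail fixture, 230 (its x) x 80 mm (its y), on pillars. Origin: on the worktop under its centre, z up. Base plate top z = 33 mm. Four dark strips along x, 10 mm wide, tops at z = 38 mm, at y = +-10 and +-22 mm, carry the board's feet. Guide walls: y = +-29.5 to +-36 mm, top z = 49 mm. The board is pushed toward +x.
- seat (a point): Point at x = 50, y = 0, z = 33 mm of the fixture, axes as the fixture's: where the board's origin lies once it has dropped in. The locating notches are one gap in each strip, 17 mm long, 5 mm deep to the base plate: inner strips 33 mm ahead of this point (+x), outer strips 33 mm behind it.
- board: Loose metal board 90 (x) x 56 mm (y), about 0.6 kg. Origin: under its centre at foot level; plate z = 7 to 19 mm. Feet 12 mm long: front x = 33, y = +-10, rear x = -33, y = +-22 mm. Starts on the strips, origin 5 mm above and 40 to 85 mm short of the seat, x along the fixture's; slides with 2 to 5 N, play 1.5 mm a side. At the notches all feet fall 5 mm and it stops. Push the end face at x = -45 mm.
- lens: Round lens in a ring on a post, 27 mm wide foot, 62 mm tall, fixed upright on the front part of the board at board x = 24 mm, y = 0; origin at the foot's underside. Not to be touched.
- keeper (a joint): Swing keeper: flat bar 11 mm wide, 6 mm thick, pivoted on the fixture's -y side. 0: bar along the fixture's -x, clear of the board (starts 0 to 0.12 rad). Grows clockwise seen from above, over the rear part of the seated board, to its stop at 1.571 rad, square across. Stays where left; about 1 N at the pin. Its underside clears the seated board by 3 mm; a board not dropped blocks it.
- keeper_pivot (a point): Pivot axis of the keeper at the bar's mid height: fixture x = 40, y = -47, z = 58 mm.
- keeper_pin (a point): Middle of the upright round pin on the bar's free end, for pushing it: pin 8 mm in diameter, 52 mm from the pivot axis, 26 mm tall, from z = 61 to 87 mm over the worktop; this point is at z = 74 mm.
- vial: Loose glass vial, 17 mm across and 54 mm tall, standing on the worktop on the keeper's side near the fixture's +x end. Origin: centre of its underside. Bystander.
- tall_post: Loose metal post, 13 mm across and 75 mm tall, standing on the worktop beyond the fixture's -x end. Origin: centre of its underside. Bystander.
- pot: Loose low metal pot of screws, 47 mm across and 21 mm high, on the worktop beyond the fixture's -x end. Origin: centre of its underside. Bystander.

How it is judged:
On the way:
1. the board has dropped into the notches and sits level, with the keeper still open (x of board in the frame of seat between -0.0045 and 0.0045 m and y of board in the frame of seat between -0.004 and 0.004 m and z of board in the frame of seat between -0.0025 and 0.0017 m and angle between the z axis of board and the z axis of fixture, either way round below 0.035 rad and value of joint keeper below 0.7 rad), for 0.2 s.
At the end, for the whole second after the job is handed in: The board is down in the notches (within 1.7 mm of the seat's height, 4.5 mm along, 4 mm across, level within 2 degrees) and at rest, and the keeper has been swung over it to at least 1.4 rad (x of board in the frame of seat between -0.0045 and 0.0045 m and y of board in the frame of seat between -0.004 and 0.004 m and z of board in the frame of seat between -0.0025 and 0.0017 m and angle between the z axis of board and the z axis of fixture, either way round below 0.035 rad and value of joint keeper above 1.4 rad and linear speed of board below 0.01 m/s); the robot touches nothing.
It fails at once if the board is lifted or tipped (z of board in the frame of seat above 0.012 m or angle between the z axis of board and the z axis of fixture, either way round above 0.17 rad).
It fails at once if the lens mount is touched (contact force between any of the arm, the fingers and lens above 1 N).
It fails at once if the vial is displaced or knocked over (distance of vial from where it was at the start of the episode above 0.02 m or angle between vial's own z axis and vertical above 0.35 rad).
It fails at once if the post is displaced or knocked over (distance of tall_post from where it was at the start of the episode above 0.02 m or angle between tall_post's own z axis and vertical above 0.35 rad).
It fails at once if the screw pot is displaced or knocked over (distance of pot from where it was at the start of the episode above 0.02 m or angle between pot's own z axis and vertical above 0.35 rad).
It also fails if it takes over 42 s, if anything falls off the work surface, if the arm or the gripper's body presses on something with over 40 N, if the wrist force passes 120 N, or if a joint passes its speed limit or range.

## Working session

There is one attempt and no reset: what is moved stays moved. The work goes in short steps, Python scripts to look and compute and a tool call to move; the robot and the scene stay as the last step left them, time stands still between calls to the robot, and variables do not carry over. Pictures are saved under pics/ and viewed, at most 10 in all, crops included, and the job is handed in when it is done.

Besides the shell and the picture viewer there is one more tool, called by a JSON object that holds its "method" and its "body". arm_command: Moves the arm, as the interface text tells. Its arguments: {"type":"object","properties":{"targets":{"type":"array","items":{"type":"array","items":{"type":"array","items":{"type":"number"}}}},"jaw":{"type":"number"},"newtons":{"type":"number"}},"required":["targets"]}

```bash
mkdir -p pics; cat > h.py <<'E'
import numpy as np, cv2
from cell import arm
from scipy.spatial.transform import Rotation as R
def rot(r):
    r=np.array(r,float)
    if r.shape==(3,3): return r
    return R.from_quat(r).as_matrix() if r.size==4 else R.from_rotvec(r).as_matrix()
def cam(n):
    s=arm.observe(); im=arm.get_image(n)
    if 'T_tool_cam' in im:
        T=np.eye(4);T[:3,:3]=rot(s['ee_rot']);T[:3,3]=s['position'];T=T@im['T_tool_cam'];Rm,t=T[:3,:3],T[:3,3]
    else: Rm,t=rot(im['rotation']),np.array(im['xyz'])
    h,w=im['z_map'].shape;v,u=np.mgrid[:h,:w];z=im['z_map']
    P=np.stack([(u-im['cx'])/im['fx']*z,(v-im['cy'])/im['fy']*z,z],-1)@Rm.T+t
    P[z==0]=np.nan
    np.savez(f'{n}.npz',P=P,px=im['pixels'],R=Rm,t=t,K=[im['fx'],im['fy'],im['cx'],im['cy']])
    return im,P
E
python3 - <<'E'
from h import *
s=arm.observe();print({k:np.round(v,3) for k,v in s.items()}, arm.tip_reach)
o=[]
for n in('scene','side'):
    im,P=cam(n);o.append(im['pixels']);print(n,im['xyz'],rot(im['rotation']).round(2).tolist(),im['fx'])
    cv2.imwrite(f'pics/{n}0.png',cv2.resize(im['pixels'][:,:,::-1],(800,600),interpolation=cv2.INTER_CUBIC))
E
```

```text
{'clock': np.float64(0.0), 'joints': array([-1.426,  0.435,  0.025,  1.574, -0.012,  1.134, -0.075]), 'dq': array([ 0.001, -0.002,  0.001,  0.002,  0.001,  0.001,  0.001]), 'joint_efforts': array([ 2.0000e-03, -6.6786e+01,  9.8600e-01, -3.1445e+01, -6.0000e-02,
        4.3000e-02,  0.0000e+00]), 'position': array([0.153, 0.605, 0.245]), 'ee_rot': array([-3.880e-01, -3.117e+00,  2.000e-03]), 'force': array([-0.56 ,  0.671,  0.101]), 'ft_torque': array([-0.003, -0.004, -0.056]), 'gripper_force': np.float64(0.0), 'width': np.float64(1.001)} 0.019
scene [-0.20197198  0.59429562  0.43291618] [[-0.44, -0.39, 0.81], [-0.9, 0.19, -0.39], [0.0, -0.9, -0.44]] 497.13983970837614
side [ 0.44666959 -0.51257567  0.45661182] [[1.0, -0.05, 0.05], [-0.07, -0.45, 0.89], [-0.02, -0.89, -0.45]] 447.0609880526942
```

View pics/scene0.png

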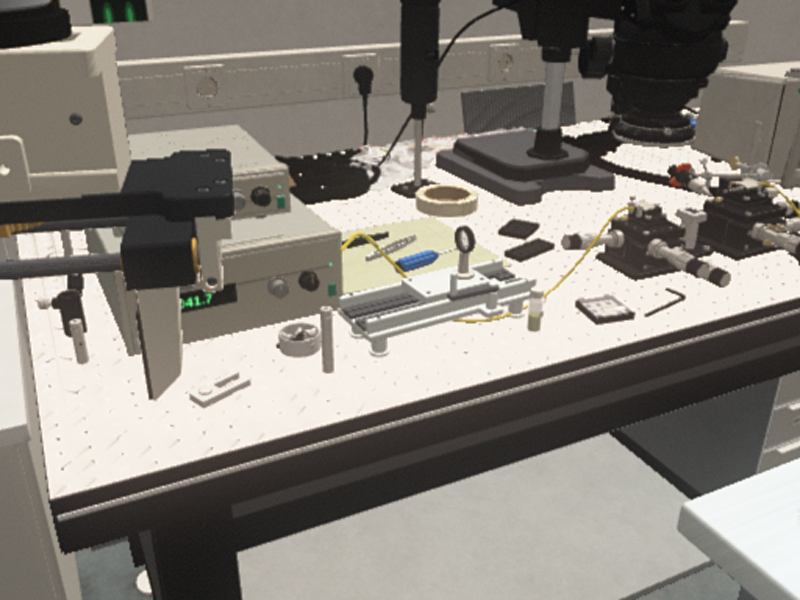

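View pics/side0.png

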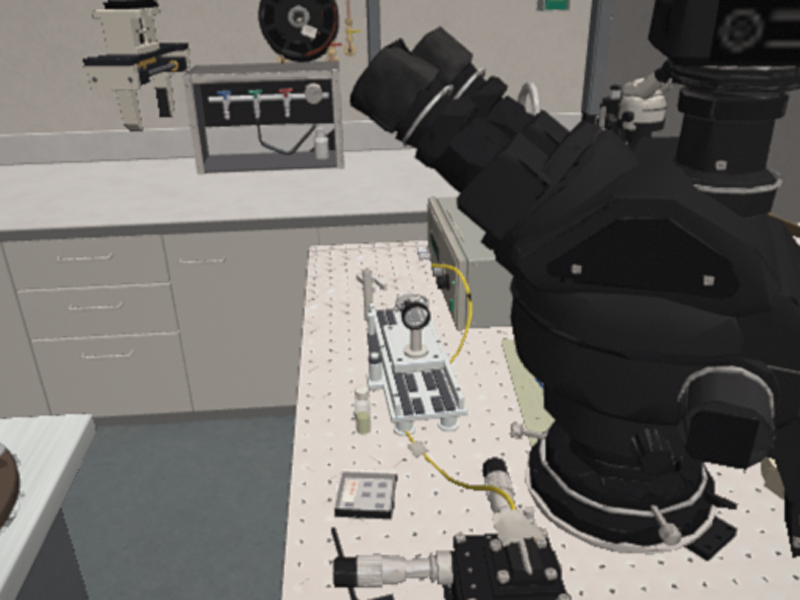

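The scene view shows the fixture centred near (440,305), with the lens at (465,245), the post at (328,340), the pot at (298,340) and the vial at (535,310). The side view shows the fixture at (415,370), the notches in front of the lens, the vial at (362,410) and the keeper on the left side.

```bash
python3 - <<'E'
from h import *
for n,(u0,u1,v0,v1) in {'scene':(335,545,215,360),'side':(355,480,285,440)}.items():
    d=np.load(n+'.npz');P=d['P'];k=1.5625
    Q=P[int(v0/k):int(v1/k),int(u0/k):int(u1/k)].reshape(-1,3)
    Q=Q[~np.isnan(Q[:,0])]
    print(n,len(Q),np.percentile(Q,[5,50,95],axis=0).round(3).tolist())
    F=Q[(Q[:,2]>.028)&(Q[:,2]<.054)]
    print(np.histogram(Q[:,2],bins=np.arange(-.01,.12,.01)))
    r=cv2.minAreaRect((F[:,:2]*1000).astype(np.float32));print('rect',r)
    for nm,(a,b,c,e) in ({'post':(320,335,308,330),'pot':(278,320,322,345),'vial':(527,543,290,312),'lens':(452,478,226,300)} if n=='scene' else {'vial':(355,370,388,410),'lens':(400,432,300,360)}).items():
        q=P[int(c/k):int(e/k),int(a/k):int(b/k)].reshape(-1,3);q=q[q[:,2]>.015]; 
        if len(q): print(nm,np.nanmedian(q,0).round(3),np.nanmax(q[:,2]).round(3))
E
```

```text
scene 12429 [[0.445, -0.046, -0.002], [0.525, 0.158, 0.002], [0.829, 0.293, 0.061]]
(array([3413, 4109,  345,  434, 1559, 1047,  812,  208,  100,   98,  105,
        142]), array([-0.01,  0.  ,  0.01,  0.02,  0.03,  0.04,  0.05,  0.06,  0.07,
        0.08,  0.09,  0.1 ,  0.11]))
rect ((518.307861328125, 186.630859375), (239.4866180419922, 131.14981079101562), 84.01129913330078)
post [0.466 0.347 0.065] 0.075
pot [0.531 0.355 0.018] 0.021
vial [0.45  0.097 0.039] 0.054
lens [0.506 0.159 0.069] 0.119
side 7890 [[0.455, 0.074, -0.001], [0.517, 0.153, 0.032], [0.593, 0.405, 0.075]]
(array([1388, 1783,  289,  334, 1607,  770,  960,  304,  102,   82,   97,
         97]), array([-0.01,  0.  ,  0.01,  0.02,  0.03,  0.04,  0.05,  0.06,  0.07,
        0.08,  0.09,  0.1 ,  0.11]))
rect ((531.48388671875, 217.1824951171875), (304.7807922363281, 150.5731658935547), 85.42243957519531)
vial [0.453 0.087 0.045] 0.054
lens [0.516 0.153 0.065] 0.12
```

{"method": "arm_command", "body": {"targets": [[[0,0,-0.02,0,0,0.16],[0,0,-0.02,0,0,0.16],[0,0,-0.02,0,0,0.16],[0,0,-0.02,0,0,0.16],[0,0,-0.02,0,0,0.16],[0,0,0,0,0,0.16],[0,0,0,0,0,0.16],[0,0,0,0,0,0.16],[0,0,0,0,0,0]]], "jaw": 0}}

```text
clock: 1.23
position: [0.1531, 0.6058, 0.3453]
ee_rot: [2.172, 2.269, -0.001]
force: [0.1, 0.2, -0.7]
width: 0.071
gripper_force: 0.0
```

```bash
python3 - <<'E'
from h import *
s=arm.observe();Rm=rot(s['ee_rot']);print(s['position'].round(3) if hasattr(s['position'],'round') else s['position'],Rm.round(2).tolist(),np.round(s['joints'],2),s['width'])
print(np.round(arm.get_image('wrist')['T_tool_cam'],3).tolist())
P=np.concatenate([np.load(n+'.npz')['P'].reshape(-1,3) for n in('scene','side')])
P=P[~np.isnan(P[:,0])]
ys=np.arange(-.1,.65,.05);xs=np.arange(.25,.85,.05)
print('x',xs.round(2))
for y in ys[::-1]:
    row=[]
    for x in xs:
        q=P[(abs(P[:,0]-x-.025)<.025)&(abs(P[:,1]-y-.025)<.025),2];row.append(f'{np.percentile(q,99)*100:4.0f}' if len(q)>3 else '   .')
    print(f'{y:5.2f}',*row)
E
```

```text
[0.153 0.606 0.345] [[-0.04, 1.0, 0.0], [1.0, 0.04, -0.0], [-0.0, 0.0, -1.0]] [-1.61  0.38  0.3   1.43 -0.11  1.35 -1.26] 0.07145756561731065
[[-0.001, -0.964, -0.266, 0.072], [1.0, -0.001, 0.0, -0.001], [-0.0, -0.266, 0.964, -0.138], [0.0, 0.0, 0.0, 1.0]]
x [0.25 0.3  0.35 0.4  0.45 0.5  0.55 0.6  0.65 0.7  0.75 0.8 ]
 0.60    .    .    0    0    0    0    0    0    4    0    0    0
 0.55    .    .    0    0    0    0    5    5    5    0    2    2
 0.50    .    .    0    0    0    0   11   13   13   11    9    7
 0.45    .    .    0    0    1    0   11   11    .    .   18   18
 0.40    .    .    0    0    1    0   11   11    .    .   18   18
 0.35    .    .    0    0    7    2   11   18   18   17   17   18
 0.30    .    .    0    0    7    5   11   18   18   18   18   17
 0.25    .    .    0    0    5    5   11   11   11   11  -63  -63
 0.20    .    .    0    0    6    6   10    0    0    0    0  -63
 0.15    .    .    0    0    9   12    5    0    2    1    1    0
 0.10    .    .    0    0    6   11    5    0    2    1    1    0
 0.05    .    .    0    5    5    4    5    0    1    0    1    0
 0.00    .    .    0    1    1    1    0    0    0    0    0    2
-0.05    .    .    0    1    1    4    6    1    1    1    0    2
-0.10    .    .    0    1    0    7    8    1    1    1    1    2
```

{"method": "arm_command", "body": {"targets": [[[-0.038,0.033,0,0,0,0],[-0.038,0.033,0,0,0,0],[-0.038,0.033,0,0,0,0],[-0.038,0.033,0,0,0,0],[-0.038,0.033,0,0,0,0],[-0.038,0.033,0,0,0,0],[-0.038,0.033,0,0,0,0],[-0.038,0.033,0,0,0,0],[-0.038,0.033,0,0,0,0],[-0.038,0.033,0,0,0,0]]]}}

```text
clock: 2.52
position: [0.5002, 0.2391, 0.3458]
ee_rot: [-2.168, -2.273, -0.0]
force: [-0.0, 0.7, -0.3]
width: 0.007
gripper_force: 0.0
```

```bash
python3 - <<'E'
from h import *
im,P=cam('wrist');s=arm.observe();print(np.round(s['position'],4),rot(s['ee_rot']).round(3).tolist())
cv2.imwrite('pics/w1.png',cv2.resize(im['pixels'][:,:,::-1],(800,600),interpolation=cv2.INTER_CUBIC))
q=P.reshape(-1,3)
for lo,hi in((.046,.052),(.054,.06)):
    m=((P[:,:,2]>lo)&(P[:,:,2]<hi)).astype(np.uint8)
    n,l,st,c=cv2.connectedComponentsWithStats(m)
    for i in range(1,n):
        if st[i,4]>60:
            w=P[l==i];r=cv2.minAreaRect((w[:,:2]*1000).astype(np.float32));print(lo,(st[i]*1.5625).astype(int),np.round(r[0],1),np.round(r[1],1),round(r[2],1),np.median(w[:,2]).round(4))
b=q[(q[:,2]>.1)&(q[:,0]>.54)]
print('box',b.min(0) if len(b) else None, np.percentile(b,[1,99],axis=0).round(3) if len(b) else '')
E
```

```text
[0.5046 0.2322 0.3461] [[-0.039, 0.999, 0.003], [0.999, 0.039, -0.003], [-0.003, 0.003, -1.0]]
0.046 [365 160  14 185 875] [479.1 219.1] [  6.4 160.6] 3.9 0.048
0.046 [445 159   7 193 926] [544.6 219.6] [  5.9 168.1] 4.1 0.048
0.054 [ 378  256   65   96 3326] [513.9 180.6] [54.8 86.6] 4.0 0.0562
0.054 [353 298  12  26  98] [469.6 174.3] [ 9.4 22.6] 1.1 0.0595
box [0.54000024 0.24345975 0.10000309] [[0.541 0.255 0.103]
 [0.77  0.405 0.434]]
```

View pics/w1.png

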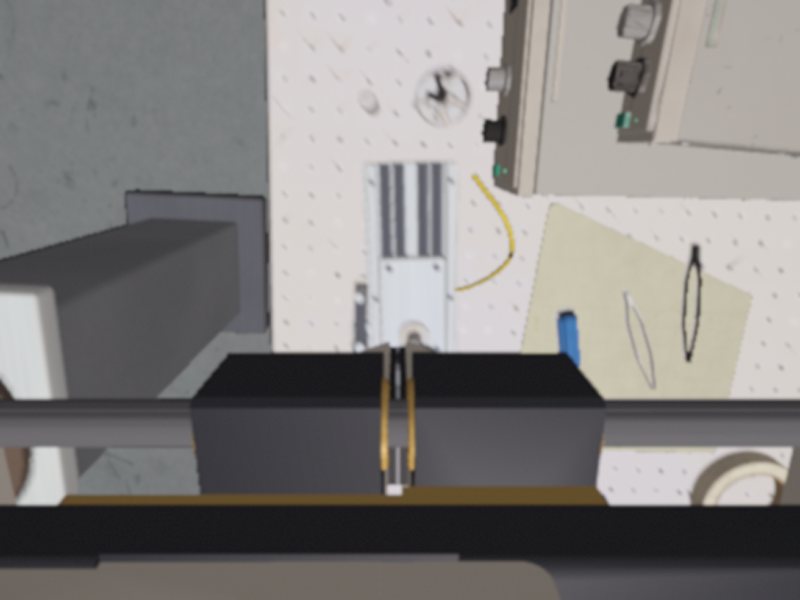

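The picture shows the rails and walls from (365,160) to (455,350), the board's rear edge at row 257, the keeper bar at (360,320), the post at (368,102) and the pot at (441,95). The instrument corner is at about (525,192).

```bash
python3 - <<'E'
from h import *
for n in('wrist','scene'):
    P=np.load(n+'.npz')['P'].reshape(-1,3)
    q=P[(P[:,0]>.55)&(P[:,0]<.75)&(P[:,1]>.2)&(P[:,1]<.45)&(P[:,2]>.03)&(P[:,2]<.2)]
    for lo in np.arange(.03,.2,.02):
        w=q[(q[:,2]>=lo)&(q[:,2]<lo+.02)]
        if len(w)>5:
            print(n,lo.round(2),len(w),'xmin',np.percentile(w[:,0],1).round(3),'ymin',np.percentile(w[:,1],1).round(3), 'xmin y<.28', w[w[:,1]<.28,0].min().round(3) if (w[:,1]<.28).any() else '')
d=np.load('wrist.npz');P=d['P'];hsv=cv2.cvtColor(d['px'],cv2.COLOR_RGB2HSV)
for u,v in((515,192),(535,192),(505,172),(492,130),(520,150),(360,312),(360,290),(361,337),(361,349)):
    print(u,v,P[int(v/1.5625),int(u/1.5625)].round(3))
b=P[200:235,220:250].reshape(-1,3);print('bar-region pin',b[b[:,2]>.08].round(3)[:10].tolist())
E
```

```text
wrist 0.03 308 xmin 0.55 ymin 0.201 xmin y<.28 0.55
wrist 0.05 871 xmin 0.562 ymin 0.21 xmin y<.28 0.58
wrist 0.07 513 xmin 0.576 ymin 0.226 xmin y<.28 0.586
wrist 0.09 10127 xmin 0.57 ymin 0.271 xmin y<.28 0.562
wrist 0.11 1375 xmin 0.582 ymin 0.286 xmin y<.28 
wrist 0.13 700 xmin 0.624 ymin 0.319 xmin y<.28 
wrist 0.15 1885 xmin 0.624 ymin 0.319 xmin y<.28 
wrist 0.17 8265 xmin 0.642 ymin 0.321 xmin y<.28 
scene 0.03 856 xmin 0.575 ymin 0.206 xmin y<.28 0.574
scene 0.05 979 xmin 0.56 ymin 0.214 xmin y<.28 0.581
scene 0.07 856 xmin 0.575 ymin 0.232 xmin y<.28 0.586
scene 0.09 1905 xmin 0.565 ymin 0.258 xmin y<.28 0.562
scene 0.11 390 xmin 0.581 ymin 0.287 xmin y<.28 
scene 0.13 336 xmin 0.622 ymin 0.321 xmin y<.28 
scene 0.15 440 xmin 0.623 ymin 0.322 xmin y<.28 
scene 0.17 533 xmin 0.641 ymin 0.322 xmin y<.28 
515 192 [0.584 0.284 0.096]
535 192 [0.595 0.286 0.109]
505 172 [0.581 0.296 0.071]
492 130 [0.567 0.327 0.067]
520 150 [0.582 0.313 0.103]
360 312 [0.47  0.175 0.06 ]
360 290 [0.471 0.199 0.078]
361 337 [0.472 0.152 0.06 ]
361 349 [0.473 0.142 0.064]
bar-region pin [[0.495, 0.25, 0.326], [0.496, 0.25, 0.327], [0.496, 0.25, 0.327], [0.494, 0.25, 0.328], [0.494, 0.25, 0.327], [0.495, 0.25, 0.328], [0.495, 0.249, 0.326], [0.496, 0.25, 0.327], [0.496, 0.25, 0.328], [0.492, 0.25, 0.329]]
```

{"method": "arm_command", "body": {"targets": [[[0.003,0.003,0.04,0,0,0],[0.003,0.003,0.04,0,0,0],[0,0,0.04,0,0,0],[0,0,0.04,0,0,0],[0,0,0.04,0,0,0],[0,0,0.04,0,0,0],[0,0,0,0,0,0],[0,0,0,0,0,0]]]}}

```text
clock: 3.58
position: [0.5058, 0.2469, 0.107]
ee_rot: [2.172, 2.27, 0.002]
force: [-0.1, 0.2, 0.6]
width: 0.006
gripper_force: 0.0
```

```bash
python3 - <<'E'
from h import *
im,P=cam('wrist');s=arm.observe();print(np.round(s['position'],4),rot(s['ee_rot']).round(3).tolist())
cv2.imwrite('pics/w2.png',cv2.resize(im['pixels'][:,:,::-1],(800,600),interpolation=cv2.INTER_CUBIC))
for lo,hi in((.045,.052),(.053,.06)):
    m=((P[:,:,2]>lo)&(P[:,:,2]<hi)).astype(np.uint8)
    n,l,st,c=cv2.connectedComponentsWithStats(m)
    for i in range(1,n):
        if st[i,4]>200:
            w=P[l==i];r=cv2.minAreaRect((w[:,:2]*1000).astype(np.float32));print(lo,(st[i]*1.5625).astype(int),np.round(r[0],1),np.round(r[1],1),round(r[2],1),np.median(w[:,2]).round(4),'y',np.percentile(w[:,1],[1,99]).round(4))
E
```

```text
[0.5061 0.2471 0.1074] [[-0.044, 0.999, 0.002], [0.999, 0.044, 0.001], [0.001, 0.002, -1.0]]
0.045 [589 164  21  95 534] [579.4 298.2] [ 5.7 35. ] 6.9 0.0477 y [0.2818 0.3151]
0.045 [ 479  192   21  160 1729] [540.7 271.8] [ 6.7 64.3] 3.8 0.0479 y [0.2406 0.3033]
0.045 [ 310  196   26  156 1659] [475.4 268.1] [ 6.7 62.9] 4.0 0.0479 y [0.2378 0.2989]
0.053 [604 165  18 100 476] [580.7 298.2] [ 3.6 35.1] 5.8 0.0567 y [0.2815 0.3156]
```

View pics/w2.png

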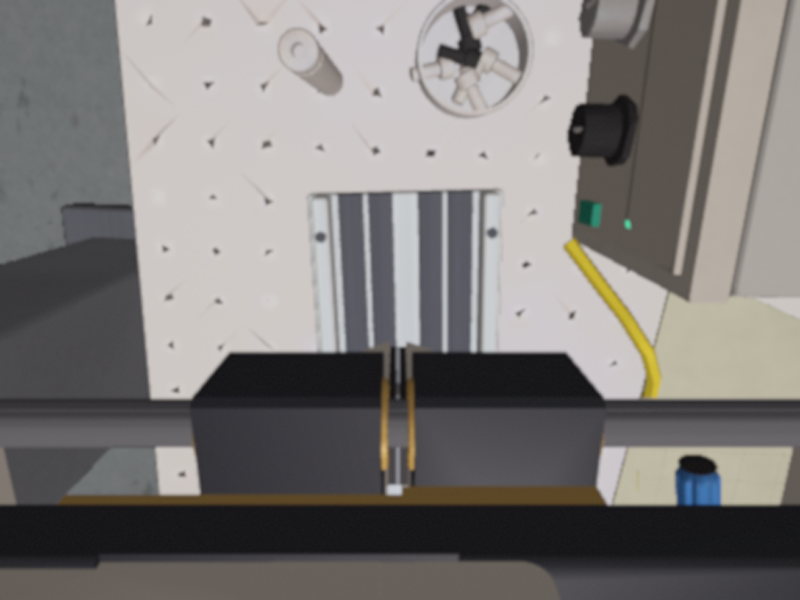

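The fixture centreline agrees with the first view: rails at columns 315–500 and rear end at row 190, post top at (298,48), pot at (472,50). Next I go down behind the board.

{"method": "arm_command", "body": {"targets": [[[-0.004,0.002,0.01,0,0,-0.02],[-0.004,0.002,0.01,0,0,0],[0,0,0.01,0,0,0],[0,0,0.008,0,0,0],[0,0,0,0,0,0],[0,0,0,0,0,0]]]}}

```text
clock: 4.38
position: [0.5095, 0.239, 0.0678]
ee_rot: [2.15, 2.29, 0.0]
force: [-0.7, 1.0, 0.8]
width: 0.007
gripper_force: 0.0
```

```bash
python3 - <<'E'
from h import *
im,P=cam('side');s=arm.observe();print(np.round(s['position'],4),np.round(s['force'],1))
cv2.imwrite('pics/s2.png',cv2.resize(im['pixels'][180:280,215:315,::-1],(600,600),interpolation=cv2.INTER_CUBIC))
E
```

```text
[0.5096 0.2391 0.0679] [-0.2 -0.4  0.5]
```

View pics/s2.png

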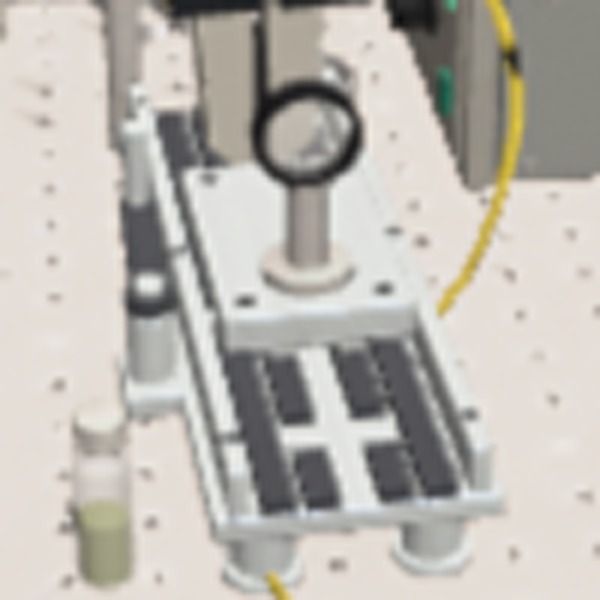

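The fingers stand just behind the board's rear edge at about (240,150) in the crop. The notches lie ahead at rows 415–450, and the pin is at (135,160).

{"method": "arm_command", "body": {"targets": [[[-0.003,0,0,0,0,0],[-0.003,0,0,0,0,0],[-0.003,0,0,0,0,0],[-0.004,0,0,0,0,0],[-0.004,0,0,0,0,0],[-0.004,0,0,0,0,0],[0.003,0,0,0,0,0],[0,0,0.004,0,0,0],[0,0,0,0,0,0]]]}}

```text
clock: 5.55
position: [0.5102, 0.2205, 0.0631]
ee_rot: [-2.151, -2.29, 0.002]
force: [0.4, -0.7, 1.0]
width: 0.006
gripper_force: 0.0
```

{"method": "arm_command", "body": {"targets": [[[-0.004,0,0,0,0,0],[-0.004,0,0,0,0,0],[-0.004,0,0,0,0,0],[-0.004,0,0,0,0,0],[0,0,0,0,0,0]]]}}

```text
clock: 6.18
position: [0.5117, 0.2043, 0.0638]
ee_rot: [2.151, 2.289, -0.0]
force: [0.8, -1.4, 0.5]
width: 0.005
gripper_force: 0.0
```

```bash
python3 - <<'E'
from h import *
s=arm.observe();print(np.round(s['position'],4),np.round(s['force'],1))
im,P=cam('side')
cv2.imwrite('pics/s3.png',cv2.resize(im['pixels'][180:280,215:315,::-1],(600,600),interpolation=cv2.INTER_CUBIC))
m=((P[:,:,2]>.050)&(P[:,:,2]<.0615)).astype(np.uint8);m[:, :230]=0;m[:,315:]=0
n,l,st,c=cv2.connectedComponentsWithStats(m);i=1+st[1:,4].argmax();w=P[l==i];r=cv2.minAreaRect((w[:,:2]*1000).astype(np.float32));print(r,np.median(w[:,2]),np.percentile(w[:,1],[1,99]))
E
```

```text
[0.5117 0.2043 0.0638] [ 0.8 -1.4  0.5]
((516.3219604492188, 148.48992919921875), (55.86149978637695, 95.75886535644531), 3.4628710746765137) 0.0570628007204394 [0.1008334  0.19281103]
```

View pics/s3.png

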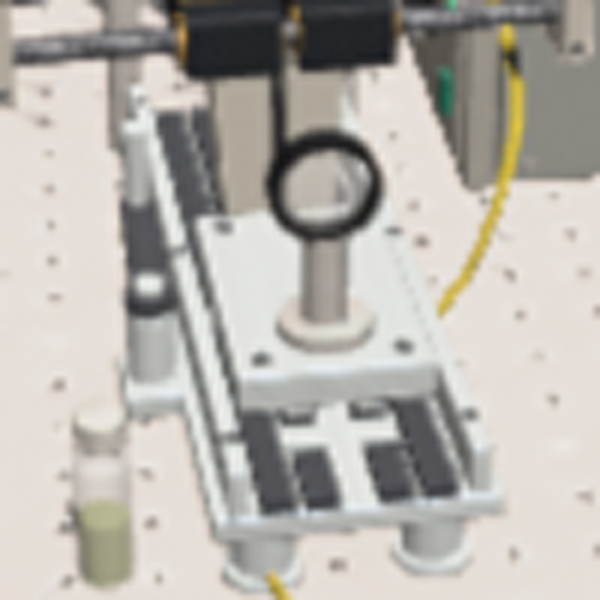

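The board now leads with its front end at crop row 400, about 13 mm short of the notches. I keep pushing in small steps.

{"method": "arm_command", "body": {"targets": [[[-0.003,0,0,0,0,0],[-0.003,0,0,0,0,0],[-0.002,0,0,0,0,0],[-0.002,0,0,0,0,0],[-0.002,0,0,0,0,0],[0,0,0,0,0,0]]]}}

```text
clock: 6.98
position: [0.5124, 0.1927, 0.0637]
ee_rot: [2.151, 2.29, -0.0]
force: [0.4, 0.5, 0.4]
width: 0.008
gripper_force: 0.6
```

```bash
cat > b.py <<'E'
from h import *
s=arm.observe();print(np.round(s['position'],4),np.round(s['force'],1),rot(s['ee_rot'])[:2,:2].round(3).tolist())
im,P=cam('side')
m=((P[:,:,2]>.0465)&(P[:,:,2]<.0615)).astype(np.uint8);m[:, :235]=0;m[:,315:]=0
w=P[m>0];w=w[(abs(w[:,0]-.516)<.022)&(w[:,1]<.19)&(w[:,1]>.08)]
h=np.histogram(w[:,2],bins=np.arange(.046,.062,.001));print(h[0])
A=np.c_[w[:,:2],np.ones(len(w))];t=w[abs(w[:,2]-np.median(w[:,2]))<.002]
print(np.linalg.lstsq(np.c_[t[:,:2]-[.517,.136],np.ones(len(t))],t[:,2],rcond=None)[0].round(4),'front y',np.percentile(t[:,1],[1,99]))
E
python3 b.py
```

```text
[0.5124 0.1927 0.0637] [0.4 0.5 0.4] [[-0.063, 0.998], [0.998, 0.063]]
[  9   9  16  17  44 191 198  43  11  31  36  26   7   6   6]
[0.0053 0.0018 0.0521] front y [0.09017728 0.18133358]
```

The board has dropped: its top is at 52.1 mm and level. I retreat, rise and turn 45° for the keeper.

{"method": "arm_command", "body": {"targets": [[[0.008,0,0,0,0,0],[0,0,-0.03,0,0,0],[0,0,-0.04,0,0,0],[0,-0.02,-0.04,0,0,-0.157],[0,-0.02,0,0,0,-0.157],[0,-0.02,0,0,0,-0.157],[0,0,0,0,0,-0.157],[0,0,0,0,0,-0.157],[0,0,0,0,0,0],[0,0,0,0,0,0]]]}}

```text
clock: 8.28
position: [0.4538, 0.188, 0.1737]
ee_rot: [1.116, 2.937, -0.0]
force: [-0.0, 0.6, 0.1]
width: 0.005
gripper_force: 0.0
```

```bash
python3 b.py; python3 - <<'E'
from h import *
for n in('scene','side'):
    im,P=cam(n);q=P.reshape(-1,3);w=q[(abs(q[:,0]-.47)<.02)&(q[:,1]>.16)&(q[:,1]<.22)&(q[:,2]>.066)&(q[:,2]<.09)]
    print(n,len(w),np.median(w,0).round(4),w.max(0).round(4),w.min(0).round(4))
E
```

```text
[0.4538 0.188  0.1737] [-0.   0.6  0.1] [[-0.748, 0.664], [0.664, 0.748]]
[ 10  12  18  10  43 191 199  37   9  39  35  12   3   6   4]
[0.0028 0.0016 0.052 ] front y [0.08987333 0.17797402]
scene 59 [0.4668 0.1972 0.077 ] [0.4713 0.2004 0.0874] [0.4625 0.1918 0.0665]
side 49 [0.4694 0.1923 0.0787] [0.4729 0.1977 0.0882] [0.4656 0.1893 0.0666]
```

{"method": "arm_command", "body": {"targets": [[[0.006,0.01,0,0,0,0],[0.006,0.01,0,0,0,0],[0,0,0.03,0,0,0],[0,0,0.03,0,0,0],[0,0,0.02,0,0,0],[0,0,0.008,0,0,0],[0,0,0,0,0,0]]]}}

```text
clock: 9.3
position: [0.458, 0.2113, 0.0856]
ee_rot: [-1.11, -2.938, 0.001]
force: [-0.7, 0.1, -0.1]
width: 0.002
gripper_force: 0.0
```

{"method": "arm_command", "body": {"targets": [[[-0.004,0,0,0,0,0],[-0.005,0.0036,0,0,0,0],[-0.005,0.003,0,0,0,0],[-0.005,0.0024,0,0,0,0],[0,0,0,0,0,0]]]}}

```text
clock: 9.93
position: [0.4789, 0.2043, 0.0858]
ee_rot: [1.112, 2.937, -0.001]
force: [0.5, -0.4, -0.8]
width: 0.003
gripper_force: 0.0
```

```bash
cat > k.py <<'E'
from h import *
s=arm.observe();print(np.round(s['position'],4),np.round(s['force'],1),rot(s['ee_rot'])[:2,:2].round(3).tolist())
im,P=cam('side');q=P.reshape(-1,3);w=q[(q[:,0]>.45)&(q[:,0]<.55)&(q[:,1]>.1)&(q[:,1]<.2)&(q[:,2]>.057)&(q[:,2]<.064)]
print(len(w),np.median(w,0).round(4),cv2.minAreaRect((w[:,:2]*1000).astype(np.float32)))
cv2.imwrite('pics/k%d.png'%(s['clock']*100),cv2.resize(im['pixels'][180:280,215:315,::-1],(600,600),interpolation=cv2.INTER_CUBIC));print(s['clock'])
E
python3 k.py
```

```text
[0.4789 0.2043 0.0858] [ 0.5 -0.4 -0.8] [[-0.749, 0.662], [0.662, 0.749]]
173 [0.482  0.1511 0.0607] ((490.4563293457031, 139.77581787109375), (48.88780212402344, 100.21916198730469), 23.601276397705078)
9.925
```

View pics/k992.png

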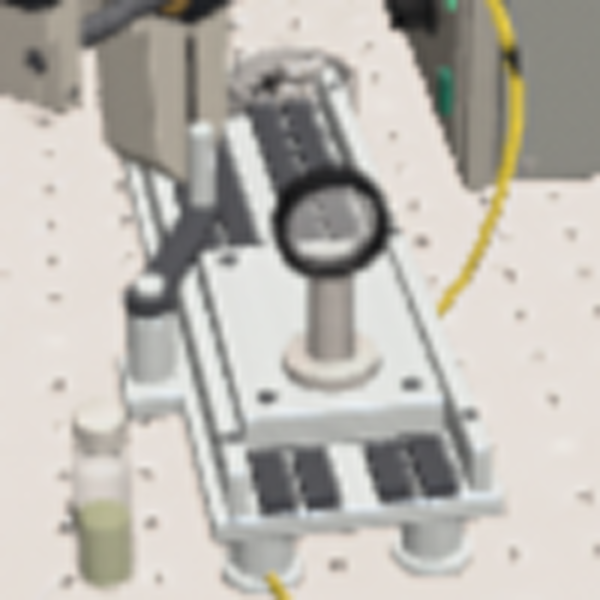

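The keeper has swung to about 0.4 rad, with the pin at (203,165) against the finger. The board sits flat and the vial stands. I continue along the arc.

{"method": "arm_command", "body": {"targets": [[[-0.005,0.0018,0,0,0,0],[-0.005,0.0012,0,0,0,0],[-0.005,0.0008,0,0,0,0],[-0.005,0.0002,0,0,0,0],[-0.005,-0.0002,0,0,0,0],[-0.005,-0.0008,0,0,0,0],[-0.005,-0.0012,0,0,0,0],[-0.005,-0.0018,0,0,0,0],[0,0,0,0,0,0]]]}}

```text
clock: 11.1
position: [0.5084, 0.1778, 0.0857]
ee_rot: [1.112, 2.938, -0.001]
force: [-0.7, 0.9, 0.5]
width: 0.004
gripper_force: 0.0
```

{"method": "arm_command", "body": {"targets": [[[-0.004,-0.0018,0,0,0,0],[-0.004,-0.002,0,0,0,0],[-0.003,-0.002,0,0,0,0],[-0.002,-0.0015,0,0,0,0],[-0.002,-0.0015,0,0,0,0],[0,0,0,0,0,0]]]}}

```text
clock: 11.85
position: [0.5137, 0.1618, 0.0858]
ee_rot: [1.111, 2.938, -0.0]
force: [0.2, 0.5, 0.5]
width: 0.005
gripper_force: 0.0
```

```bash
python3 k.py; ls pics
```

```text
[0.5137 0.1618 0.0858] [0.2 0.5 0.5] [[-0.75, 0.662], [0.662, 0.75]]
195 [0.4949 0.1409 0.0606] ((502.56939697265625, 133.90554809570312), (37.24854278564453, 77.79590606689453), 56.40245819091797)
11.85
k1185.png
k992.png
s2.png
s3.png
scene0.png
side0.png
w1.png
w2.png
```

{"method": "arm_command", "body": {"targets": [[[-0.0015,-0.0015,0,0,0,0],[-0.001,-0.001,0,0,0,0],[0,0,0,0,0,0]]]}}

```text
clock: 12.28
position: [0.5136, 0.1601, 0.0858]
ee_rot: [-1.109, -2.939, -0.002]
force: [-1.8, 4.9, -0.4]
width: 0.0
gripper_force: 2.2
```

```bash
python3 k.py; rm pics/k1185.png; mv pics/k1*.png pics/kf.png
```

```text
[0.5136 0.1601 0.0858] [-1.8  4.9 -0.4] [[-0.751, 0.661], [0.661, 0.751]]
194 [0.4949 0.1404 0.0606] ((500.6368713378906, 133.23330688476562), (36.30188751220703, 74.93408203125), 54.243282318115234)
12.275
```

View pics/kf.png

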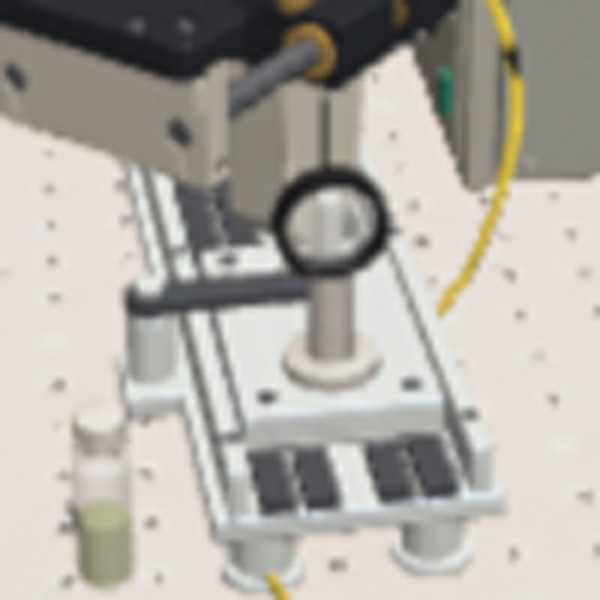

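The bar lies square across the board from (140,300) to behind the lens post at (320,290). The stop force has risen to 5 N, so I back off and rise.

{"method": "arm_command", "body": {"targets": [[[0.006,0,0,0,0,0],[0.008,0,0,0,0,0],[0,0,-0.03,0,0,0],[0.01,0,-0.04,0,0,0],[0,0,-0.04,0,0,0],[0,0,0,0,0,0],[0,0,0,0,0,0]]]}}

```text
clock: 13.2
position: [0.4953, 0.1745, 0.1953]
ee_rot: [-1.111, -2.938, 0.0]
force: [1.3, 0.5, -0.0]
width: 0.007
gripper_force: 0.0
```

```bash
python3 b.py; python3 - <<'E'
from h import *
P=np.load('side.npz')['P'].reshape(-1,3);w=P[(P[:,0]>.49)&(P[:,0]<.55)&(P[:,1]>.12)&(P[:,1]<.17)&(P[:,2]>.066)&(P[:,2]<.09)]
im,P=cam('scene');P=P.reshape(-1,3);v=P[(P[:,0]>.5)&(P[:,0]<.55)&(P[:,1]>.135)&(P[:,1]<.17)&(P[:,2]>.066)&(P[:,2]<.09)]
print(np.median(w,0),len(w),np.median(v,0),len(v))
print(arm.sign_off())
E
```

```text
[0.4953 0.1745 0.1953] [ 1.3  0.5 -0. ] [[-0.75, 0.661], [0.661, 0.75]]
[ 10  10  14  15  38 145 177  36  10  31  41  27   8  15  24]
[ 0.0009 -0.0001  0.0521] front y [0.08999266 0.17829705]
[nan nan nan] 0 [0.51943656 0.14877509 0.07754299] 45
the job is handed in; nothing more can be done
None
  return _methods._mean(a, axis=axis, dtype=dtype,
  ret = um.true_divide(
```

I pushed the board into the notches, where it sits level with its top at 52.1 mm, swung the keeper square across it to its stop, moved the arm clear and handed the job in at about 13 s; no verdict was shown.

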